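Take the battery cover off a data logger by its snap tab

ROBOT

A 7-joint arm with a two-finger parallel gripper is mounted at the origin on the work surface; the furniture and walls round the work are solid. World frame = base frame: x ahead of the robot, y to its left, z up, the work surface at z = 0. Lengths are in m, angles in rad, forces in N, time in s.
With the tool pointing down it reaches from about 0.4 to 0.85 m from the base axis. Payload 4.5 kg.
Tool frame: the origin (TCP) lies on the centre line of the jaws, within the pads' length; the fingertips stand 14 mm ahead of it and the grasp point (between the pads) lies 5 mm behind it; y points along the fingers, z is the direction in which the jaws open and shut, and the axes are right-handed (so a half turn about y gives the same grasp; the last joint's range is limited). The gripper opens to 88 mm and grips with 3 to 60 N. Pads are 18 mm wide; open, the fingers measure 123 mm over their backs; the gripper's body (75 mm by 187 mm) begins 45 mm behind the grasp point.
Start: joints at [1.301, 0.689, -0.195, 1.565, 0.157, 0.902, -0.215], TCP at [0.187, -0.596, 0.253] pointing down, gripper open.
Joint ranges: [-3.01, 3.01], [-0.46, 2.08], [-1.47, 1.51], [0.13, 2.56], [-1, 4.14], [0.04, 2.09], [-2.66, 2.66]. Speed limits (rad/s): [2.57, 2.57, 3.14, 3.14, 3.14, 3.14, 3.14].

INTERFACE

Orientations are given as a unit quaternion [x, y, z, w].
In Python, from plant import get_state, imaging, job gives the robot as it stands.
- The arm moves only by the tool send_rows, never from a script. Its argument "motion" is a list that holds one entry, the list of rows, each a list of 7 numbers: the turn, a rotation vector about the tool's x, y, z scaled (see below), then the shift along the tool's x, y, z scaled (see below), then the gripper's target within -1 to 1 (shut at 1, half-way at 0, fully open at -1). In form: [[[rx, ry, rz, tx, ty, tz, gripper], ...]]. A call has exactly 5 rows; each row shifts and turns the commanded pose from where the row before left it, along the tool's axes as they then stand; what a row does not reach is not made up. The controller multiplies each number of a shift by 0.02 m and each number of a turn by 0.08 rad. A row lasts 1/12 s, in which the tool goes at most 41.7 mm and 7.16 degrees, less where a joint would pass 70% of its speed; a pose out of reach is approached as far as the arm can. A call with a number of a shift or a turn outside -1 to 1 is refused whole. A call with a gripper value outside its range is refused whole. The fingers move at their own pace and stop on an object; "force" is the grip in N (left out, the last holds). Time passes only in rows, so rows that do not move let the fingers close, or fill a call up. It gives the time, the measured TCP pose, the force and the opening at its end, in the units of the state.
- get_state(): the state, without advancing time (a new reading comes with each control period).
- imaging.snapshot(name): name is "side" or "top" or "wrist"; returns a dict with "img" (420x560x3 uint8, red, green, blue), "camera_matrix" (3x3 intrinsics, pixels), "dist_coeffs" ([k1, k2, p1, p2, k3] as OpenCV has them; the pictures are not rectified), "R" (3x3) and "t" (3): a world point X has camera coordinates R X + t; the wrist camera has in their place "hand_eye" (4x4, takes a point from camera to tool coordinates, whose origin is the TCP and whose axes are the tool frame's). Camera axes: x right, y down, z forward; pixel columns grow to the right and rows downward; lengths in m; the calibration is good to about 2 mm. A picture is of the moment at which its call begins: read the wrist's pose just before it. There is no depth.
- job.finish_job(): hands the job in, once; it reports no verdict.
The state is a dict: "clock": time; "q": joint angles; "qd": joint speeds; "joint_torque": joint torques, N m; "tool_pos": TCP position; "eef_rot": TCP orientation; "contact_force": force on the tool from outside, world axes, zero at the start; "moment": the same for the moment, N m; "opening": opening from 0.0 (shut) to 1.0 (fully open).
Only numpy, scipy, OpenCV 4.12 (cv2) and the standard library are available. Lean on these libraries where they do the work, as an engineer would, in place of code of your own. Each camera call takes 0.05 s, during which the arm holds its last target.

TASK

Take the battery cover off the blue data logger: squeeze its orange snap tab towards the white grip rib, firmly enough to free the catch but gently enough not to crack the tab, and with the tab held in tip the tab end up and draw the cover out from its two lugs without forcing it. Lay the cover feet down on the yellow notebook without dropping it, let go, and leave the jar, the dropper bottle and the dish where they stand.

Things in the scene. Friction and masses are not known exactly. Their poses are not given: they have to be found in the camera images.
- logger: Blue data logger, 124 x 90 x 46 mm (x, y, z), fixed to the bench, battery side up; origin under its centre on the bench, z up. Its -x end is the tab end and faces the robot within 30 degrees. The cover sits flush in an opening in its top with 1 to 1.5 mm play all round; at both ends of the opening the logger has a 3 mm thick lip: catch for the tab's nose at -x, cover for the lugs at +x.
- cover: White battery cover, loose, 70 to 105 g: plate 80 x 50 x 3 mm (x, y, z) on 7 mm feet; origin centred under the feet, axes as the logger's when seated (origin then 36 mm above the logger's). On the plate stand a white rib across y, 30 mm wide, 5 mm thick (x = -8.5 to -3.5 mm), and at the -x end an orange tab, 22 mm wide, 4 mm thick; both rise to z = 32 mm, 22 mm above the plate.
- cover_grip (a point): Point half-way between the outer faces of tab and rib, on the cover at x = -22, y = 0, z = 22 mm (12 mm above the plate, 10 mm below the tops of tab and rib); axes are the cover's, the squeeze is along x. Below it are only the plate and the logger's top.
- tab_nominal (a point): Nominal centre of the orange tab's outer face (cover x = -40 mm); the real face stands up to 4 mm farther in or out on each unit, unmeasured. Pressed towards the rib (+x) it slides against 2.6 N plus 2.6 N per mm; 3 to 4 mm in (about 12 N) its nose leaves the catch, at 5 mm (about 16 N) is a hard stop. It cracks above 36 N.
- rib_face (a point): Centre of the rib's outer face, which looks to +x (cover x = -3.5 mm), the fixed side of the squeeze: tab and rib measure 32.5 to 40.5 mm over their outer faces when the tab is free.
- cover_lugs (a point): Where the two lugs pass under the logger's +x lip (cover x = 41.5, z = 7 mm), the line along y about which the cover tips. The lugs reach 4.5 mm under the lip; they come free when the tab end is tipped up about this line by 9 to 12 degrees and the cover is then drawn 7 mm or more towards -x. Over 30 N between cover and logger breaks something.
- cover_mid (a point): Centre of the cover's plate, 8.5 mm above its feet.
- notebook: Yellow closed notebook, 210 x 150 mm, fixed on the bench; its paper face is 7 mm above the bench (its wire binding at one edge 11 mm); origin centred underneath, x along its 210 mm side.
- jar_mid (a point): White-lidded specimen jar, 53 mm across and 62 mm high, behind the logger (+x side); its centre half-way up.
- dropper_mid (a point): Small blue-capped dropper bottle, 32 mm across and 56 mm high, behind the logger; its centre half-way up.
- dish_mid (a point): Petri dish, 55 mm across and 14 mm high, beside the logger on its -y side; its centre half-way up.

How it is judged:
On the way:
1. the cover is lifted clear of the logger, held in the gripper (z of cover_mid in the frame of logger above 0.07 m and contact force between the fingers and cover above 0.5 N), for 0.1 s.
At the end, for the whole second after the job is handed in: The cover lies at rest, feet down and level (within 0.1 rad), on the notebook, the centre of its plate within 85 mm of the notebook's centre along its long side and 60 mm along its short side, and is let go (x of cover_mid in the frame of notebook between -0.085 and 0.085 m and y of cover_mid in the frame of notebook between -0.06 and 0.06 m and z of cover_mid in the frame of notebook between 0.012 and 0.02 m and angle between cover's own z axis and vertical below 0.1 rad and linear speed of cover below 0.01 m/s and contact force between the fingers and cover below 0.05 N); the robot touches nothing.
It fails at once if the tab is cracked: pressed with more than 36 N (contact force between the fingers and tab_pad above 36 N).
It fails at once if the cover is forced: more than 30 N between cover and logger (contact force between cover and logger above 30 N).
It fails at once if the cover is dropped (falls free by more than about 1 cm) (contact force between anything else and cover below 0.02 N and linear speed of cover above 0.45 m/s).
It fails at once if a bystander (jar, dropper, dish) is moved by more than 15 mm (distance of any of jar_mid, dropper_mid, dish_mid from where it was at the start of the episode above 0.015 m).
It also fails if it takes over 54 s, if anything falls off the work surface, if the arm or the gripper's body presses on something with over 40 N, if the wrist force passes 120 N, or if a joint passes its speed limit or range.

## Working session

There is one attempt and no reset: what is moved stays moved. The work goes in short steps, Python scripts to look and compute and a tool call to move; the robot and the scene stay as the last step left them, time stands still between calls to the robot, and variables do not carry over. Pictures are saved under pics/ and viewed, and the job is handed in when it is done.

Besides the shell and the picture viewer there is one more tool, called after "Emit:" as a command line: name --argument value ..., lists and objects as JSON in quotes. send_rows: Moves the arm, as the interface text tells. Its arguments: {"type":"object","properties":{"motion":{"type":"array"},"force":{"type":"number"}},"required":["motion"]}

```bash
mkdir -p pics; ls; python3 - <<'E'
from plant import get_state, imaging, job
import cv2
s=get_state()
for k,v in s.items(): print(k,v)
for n in ["side","top","wrist"]:
    d=imaging.snapshot(n)
    cv2.imwrite(f"pics/{n}0.png",d["img"][:,:,::-1])
    print(n,{k:(v.tolist() if hasattr(v,'tolist') else v) for k,v in d.items() if k!="img"})
E
```

```text
pics
clock 0.0
q [ 1.30081422  0.68998505 -0.19449288  1.56634846  0.15732617  0.90248755
 -0.21509201]
qd [ 0.001647    0.00053192 -0.00025849 -0.00027677 -0.00034482 -0.00081724
  0.00056404]
joint_torque [-4.26427032e-04 -5.27568948e+01 -1.26658592e+00 -1.53433120e+01
 -5.24848409e-02  6.52545306e-03  1.68167267e-04]
tool_pos [ 0.18671343 -0.59582342  0.25190763]
eef_rot [-0.10717873  0.69959041 -0.69833038  0.10686747]
contact_force [-0.28989478 -0.60762965  0.76733404]
moment [0.01092669 0.00034381 0.02871528]
opening 0.999124367027077
side {'camera_matrix': [[484.3417260152096, 0.0, 278.01663549691324], [0.0, 484.3417260152096, 217.74542159662107], [0.0, 0.0, 1.0]], 'dist_coeffs': [-0.14662585486920374, 0.0, 0.0, 0.0, 0.0], 'R': [[0.9747929676429419, -0.2227618336287287, -0.012483417490159972], [-0.12459930571209155, -0.4971190328657847, -0.8586895132576453], [0.18507750606146547, 0.8385999240644813, -0.5123441071283193]], 't': [-0.5153473063294156, 0.12584755696645986, 0.8917482180367433]}
top {'camera_matrix': [[456.35441697661497, 0.0, 282.4102622692326], [0.0, 456.354416976
[... 181 characters left out ...]
[-0.9991474203664846, 0.00940665371741962, -0.04019884626254814], [0.04035673065510641, 0.01724392002052656, -0.9990365266160977]], 't': [-0.013879343333930202, 0.5263778956022265, 1.0127178051839643]}
wrist {'camera_matrix': [[300.8249908876134, 0.0, 277.2078593851188], [0.0, 300.8249908876134, 208.94476877100018], [0.0, 0.0, 1.0]], 'dist_coeffs': [-0.004402024792652631, 0.0, 0.0, 0.0, 0.0], 'hand_eye': [[0.0010649555431581522, 0.9495140758754825, 0.3137226252344845, -0.08185888817061433], [0.0005045418445885671, -0.31372327339311756, 0.9495143248887984, -0.13166409651837568], [0.9999993056533665, -0.0008529043515732879, -0.0008131709223227256, 0.0005785972562399877], [0.0, 0.0, 0.0, 1.0]]}
```

View pics/top0.png

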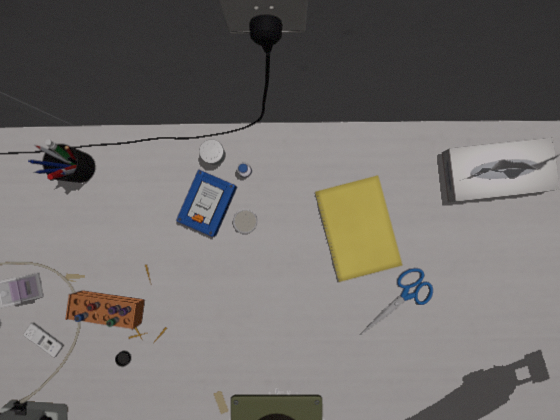

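View pics/side0.png

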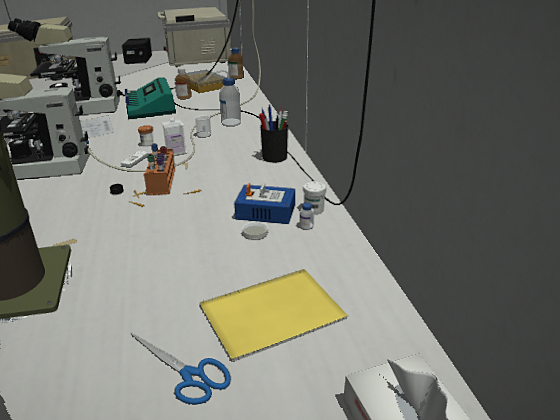

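View pics/wrist0.png

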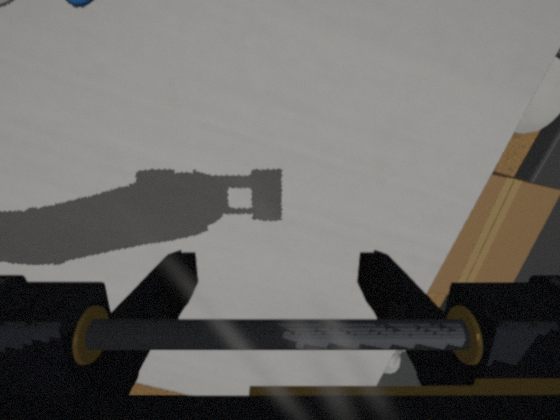

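Top view: the logger is at (207,203) with the orange tab at (198,217) and the notebook at (358,228). The jar is at (211,152), the dropper at (244,170) and the dish at (245,222). Next I measure these.

```bash
cat > h.py <<'E'
import numpy as np, cv2
from scipy.spatial.transform import Rotation as Rn
from plant import get_state, imaging, job
def cam(d,s=None):
    """returns C (world), Rwc"""
    if "R" in d:
        R=np.array(d["R"]);t=np.array(d["t"]); return -R.T@t,R.T
    H=np.array(d["hand_eye"]); Rt=Rn.from_quat(s["eef_rot"]).as_matrix()
    return Rt@H[:3,3]+np.array(s["tool_pos"]), Rt@H[:3,:3]
def rays(d,px,s=None):
    C,R=cam(d,s)
    u=cv2.undistortPoints(np.array(px,float).reshape(-1,1,2),np.array(d["camera_matrix"]),np.array(d["dist_coeffs"])).reshape(-1,2)
    return C,(R@np.c_[u,np.ones(len(u))].T).T
def plane(d,px,z,s=None):
    C,r=rays(d,px,s); return C+r*((z-C[2])/r[:,2])[:,None]
def proj(d,X,s=None):
    C,R=cam(d,s); X=np.array(X,float).reshape(-1,3)
    rv=cv2.Rodrigues(R.T)[0]; return cv2.projectPoints(X,rv,-R.T@C,np.array(d["camera_matrix"]),np.array(d["dist_coeffs"]))[0].reshape(-1,2)
def big(mask):
    c,_=cv2.findContours(mask.astype(np.uint8),cv2.RETR_EXTERNAL,cv2.CHAIN_APPROX_NONE)
    return sorted(c,key=cv2.contourArea,reverse=True)
E
python3 - <<'E'
from h import *
d=imaging.snapshot("top"); im=d["img"]; hsv=cv2.cvtColor(im,cv2.COLOR_RGB2HSV)
cv2.imwrite("pics/topcrop.png",cv2.resize(im[130:260,160:290,::-1],None,fx=4.5,fy=4.5,interpolation=cv2.INTER_CUBIC))
ye=(hsv[...,0]>20)&(hsv[...,0]<35)&(hsv[...,1]>120)
c=big(ye)[0]; P=plane(d,c,0.007)[:,:2]
r=cv2.minAreaRect((P*1000).astype(np.float32)); print("nb",r)
bl=(hsv[...,0]>105)&(hsv[...,0]<125)&(hsv[...,1]>150); bl[:, :165]=0; bl[260:]=0; bl[:,280:]=0
for c in big(bl)[:3]:
    P=plane(d,c,0.046)[:,:2]; print("bl",cv2.minAreaRect((P*1000).astype(np.float32)),cv2.boundingRect(c))
orr=(hsv[...,0]<15)&(hsv[...,1]>150); orr[260:]=0
c=big(orr)[0]; print(cv2.boundingRect(c)); P=plane(d,c,0.068)[:,:2];print("or",cv2.minAreaRect((P*1000).astype(np.float32)))
print("jar",plane(d,[[211,152]],0.062),"drop",plane(d,[[244,170]],0.056),"dish",plane(d,[[245,222]],0.014))
E
```

```text
nb ((473.4092712402344, -187.48045349121094), (207.29922485351562, 145.2716522216797), 14.267182350158691)
bl ((530.6846923828125, 146.6358642578125), (90.3944091796875, 120.50263214111328), 66.2260513305664) (178, 171, 58, 65)
bl ((607.6369018554688, 66.889404296875), (15.286389350891113, 10.933517456054688), 89.32964324951172) (239, 165, 8, 6)
bl ((494.41656494140625, 209.7338409423828), (4.888346195220947, 0.9769793748855591), 26.68598175048828) (177, 219, 2, 3)
(192, 215, 11, 7)
or ((498.32568359375, 162.03558349609375), (21.429628372192383, 12.740467071533203), 89.5044174194336)
jar [[0.63992202 0.13293961 0.062     ]] drop [[0.60094518 0.06262823 0.056     ]] dish [[0.48921084 0.0652435  0.014     ]]
```

View pics/topcrop.png

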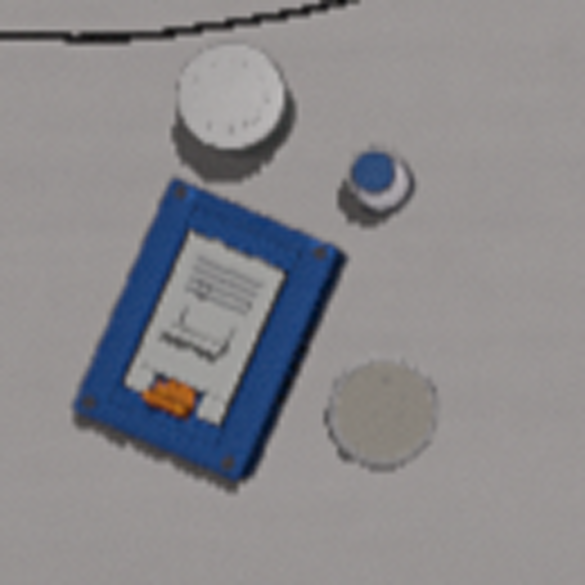

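```bash
python3 - <<'E'
from h import *
s=get_state(); R=Rn.from_quat(s["eef_rot"]).as_matrix(); print(R.round(3))
y=np.radians(-23.8)
for sg in (1,-1):
    z=sg*np.array([np.cos(y),np.sin(y),0]); yy=np.array([0,0,-1.]); T=np.c_[np.cross(yy,z),yy,z]
    print(sg,Rn.from_matrix(R.T@T).as_rotvec())
E
```

```text
[[-0.954 -0.     0.299]
 [-0.299  0.001 -0.954]
 [ 0.    -1.    -0.001]]
1 [ 9.79533986e-04 -8.51553564e-01 -3.57927607e-04]
-1 [4.36537895e-04 2.29003878e+00 1.19466533e-03]
```

Emit:
send_rows --motion '[[[0,0,0,-0.8,0,0,-1],[0,0,0,-1,0,0,-1],[0,0,0,-1,0,-0.5,-1],[0,0,0,-1,0,-1,-1],[0,0,0,-1,0,-1,-1]]]'

```text
clock: 0.62
tool_pos: [0.2643, -0.5192, 0.2524]
eef_rot: [-0.107, 0.699, -0.699, 0.107]
contact_force: [1.0, 0.2, 0.3]
opening: 0.998
```

Emit:
send_rows --motion '[[[0,0,0,-0.9,0,-1,-1],[0,0,0,-0.9,0,-1,-1],[0,0,0,-0.9,0,-1,-1],[0,0,0,-0.9,0,-1,-1],[0,0,0,-0.9,0,-1,-1]]]'

```text
clock: 1.03
tool_pos: [0.3199, -0.3964, 0.2527]
eef_rot: [-0.107, 0.699, -0.699, 0.107]
contact_force: [-0.1, -0.0, 0.1]
opening: 0.999
```

Emit:
send_rows --motion '[[[0,0,0,-0.9,0,-1,-1],[0,0,0,-0.9,0,-1,-1],[0,0,0,-0.9,0,-1,-1],[0,0,0,-0.9,0,-1,-1],[0,0,0,-0.9,0,-1,-1]]]'

```text
clock: 1.45
tool_pos: [0.3759, -0.274, 0.2527]
eef_rot: [0.107, -0.699, 0.699, -0.107]
contact_force: [1.4, -0.5, -0.6]
opening: 1.0
```

Emit:
send_rows --motion '[[[0,0,0,-0.7,0,-1,-1],[0,0,0,-0.7,0,-1,-1],[0,0,0,-0.7,0,-1,-1],[0,0,0,-0.7,0,-1,-1],[0,0,0,-0.7,0,-1,-1]]]'

```text
clock: 1.87
tool_pos: [0.4127, -0.1577, 0.2527]
eef_rot: [0.107, -0.699, 0.699, -0.107]
contact_force: [0.3, -0.2, 0.3]
opening: 0.998
```

Emit:
send_rows --motion '[[[0,0,0,-0.7,0,-1,-1],[0,0,0,-0.7,0,-1,-1],[0,0,0,-0.7,0,-1,-1],[0,0,0,-0.7,0,-1,-1],[0,0,0,-0.7,0,-1,-1]]]'

```text
clock: 2.28
tool_pos: [0.4495, -0.0413, 0.2527]
eef_rot: [0.107, -0.699, 0.699, -0.107]
contact_force: [0.1, -0.3, 0.6]
opening: 0.999
```

Emit:
send_rows --motion '[[[0,0,0,-0.6,0,-1,-1],[0,0,0,-0.6,0,-1,-1],[0,0,0,-0.6,0.3,-1,-1],[0,0,0,-0.6,0.3,-1,-1],[0,0,0,-0.5,0.3,-0.6,-1]]]'

```text
clock: 2.7
tool_pos: [0.4773, 0.0654, 0.2346]
eef_rot: [-0.108, 0.699, -0.698, 0.108]
contact_force: [0.4, -0.1, 0.5]
opening: 0.999
```

Emit:
send_rows --motion '[[[0,-1,0,0,0.3,0,-1],[0,-1,0,0,0.3,0,-1],[0,-1,0,0,0.3,0,-1],[0,-1,0,0,0.3,0,-1],[0,-1,0,0,0.3,0,-1]]]'

```text
clock: 3.12
tool_pos: [0.4771, 0.0627, 0.2044]
eef_rot: [0.245, -0.663, 0.663, -0.245]
contact_force: [0.1, -0.6, -0.5]
opening: 0.997
```

Emit:
send_rows --motion '[[[0,-1,0,0,0,0,-1],[0,-1,0,0,0,0,-1],[0,-1,0,0,0,0,-1],[0,-1,0,0,0,0,-1],[0,-1,0,0,0,0,-1]]]'

```text
clock: 3.53
tool_pos: [0.4772, 0.0626, 0.2047]
eef_rot: [0.372, -0.601, 0.601, -0.372]
contact_force: [0.4, -0.4, 0.1]
opening: 0.999
```

Emit:
send_rows --motion '[[[0,-0.6,0,0,0,0,-1],[0,0,0,0,0,0,-1],[0,0,0,0,0,0,-1],[0,0,0,0,0,0,-1],[0,0,0,0,0,0,-1]]]'

```text
clock: 3.95
tool_pos: [0.4771, 0.0626, 0.2047]
eef_rot: [0.385, -0.593, 0.593, -0.385]
contact_force: [0.1, -0.0, -0.4]
opening: 1.0
```

```bash
python3 - <<'E'
from h import *
s=get_state(); d=imaging.snapshot("wrist"); im=d["img"]
cv2.imwrite("pics/w1.png",im[:,:,::-1]); print(s["clock"],s["tool_pos"],s["eef_rot"],s["contact_force"],s["q"])
t=imaging.snapshot("top"); cv2.imwrite("pics/t1.png",t["img"][:,:,::-1])
E
```

```text
3.95 [0.47714705 0.06258368 0.20472615] [ 0.38485803 -0.5931345   0.59328845 -0.3848176 ] [ 0.08793664 -0.02721913 -0.44171765] [-0.00684964  0.59699665 -0.34348666  2.03560916  0.36103286  0.56637658
 -1.0227237 ]
```

View pics/w1.png

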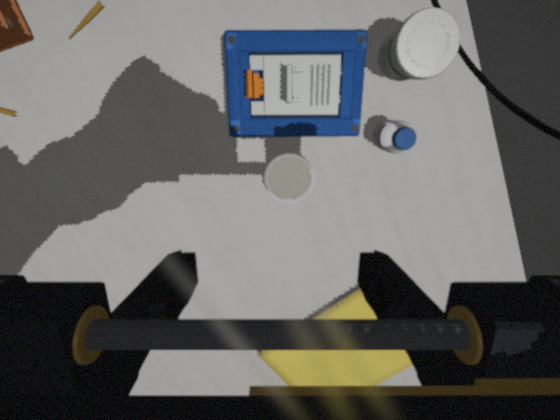

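The wrist view shows the logger well: tab at (254,84), rib at (292,83). It is offset sideways, so I move over it.

Emit:
send_rows --motion '[[[0,0,0,-1,0,0,-1],[0,0,0,-1,0,0,-1],[0,0,0,-1,0,0,-1],[0,0,0,-1,0,-0.3,-1],[0,0,0,-1,0,0,-1]]]'

```text
clock: 4.47
tool_pos: [0.5118, 0.1577, 0.2047]
eef_rot: [-0.385, 0.593, -0.593, 0.385]
contact_force: [-0.2, 0.1, 0.1]
opening: 1.002
```

Emit:
send_rows --motion '[[[0,0,0,0,0,0,-1],[0,0,0,0,0,0,-1],[0,0,0,0,0,0,-1],[0,0,0,0,0,0,-1],[0,0,0,0,0,0,-1]]]'

```text
clock: 4.88
tool_pos: [0.5121, 0.1548, 0.2046]
eef_rot: [0.385, -0.593, 0.594, -0.384]
contact_force: [-0.0, 0.0, 0.2]
opening: 1.002
```

```bash
python3 - <<'E'
from h import *
s=get_state(); d=imaging.snapshot("wrist"); im=d["img"]
cv2.imwrite("pics/w2.png",cv2.resize(im[40:300,130:430,::-1],None,fx=2.3,fy=2.3,interpolation=cv2.INTER_CUBIC)); print(s["clock"],s["tool_pos"],s["eef_rot"],s["contact_force"])
hsv=cv2.cvtColor(im,cv2.COLOR_RGB2HSV)
bl=(hsv[...,0]>105)&(hsv[...,0]<125)&(hsv[...,1]>150)
for c in big(bl)[:2]:
    P=plane(d,c,0.046,s)[:,:2]; print("bl",cv2.minAreaRect((P*1000).astype(np.float32)),cv2.boundingRect(c))
orr=(hsv[...,0]<15)&(hsv[...,1]>150)
c=big(orr)[0]; print("or",cv2.boundingRect(c))
E
```

```text
4.8833 [0.51205078 0.15480906 0.20464203] [ 0.38495093 -0.59313303  0.5936616  -0.38415087] [-0.03281845  0.02707368  0.23727101]
bl ((534.563720703125, 152.61325073242188), (89.8355484008789, 119.80238342285156), 65.84373474121094) (237, 142, 126, 89)
bl ((479.15557861328125, 151.7798614501953), (43.341033935546875, 19.70566177368164), 67.41578674316406) (239, 190, 21, 41)
or (0, 30, 29, 65)
```

View pics/w2.png

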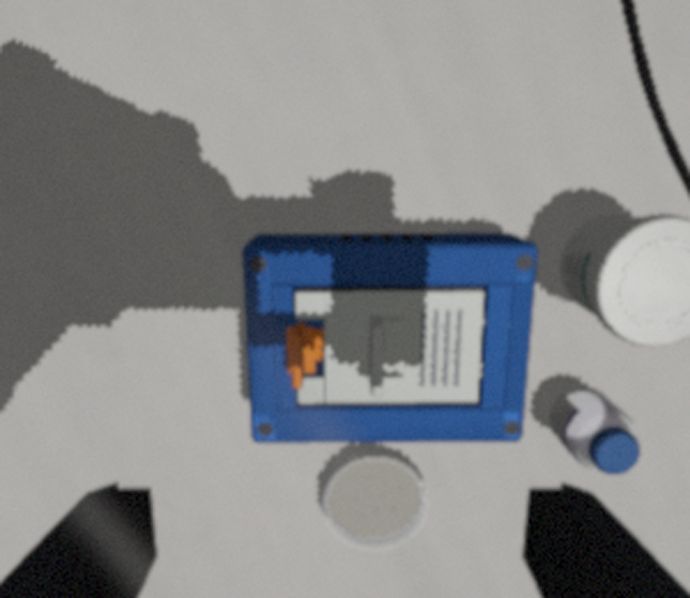

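```bash
python3 - <<'E'
from h import *
K=imaging.snapshot("wrist"); s2=get_state()
s1=dict(tool_pos=[0.47714705,0.06258368,0.20472615],eef_rot=[0.38485803,-0.5931345,0.59328845,-0.3848176])
im1=cv2.imread("pics/w1.png")[:,:,::-1].copy(); K2=K["img"]
T=imaging.snapshot("top"); im0=cv2.imread("pics/top0.png")[:,:,::-1].copy()
for nm,im,d,s,roi in (("w1",im1,K,s1,(225,30,145,110)),("w2",K2,K,s2,(237,142,126,92)),("top0",im0,T,None,(177,168,62,70))):
    x,y,w,h=roi; hsv=cv2.cvtColor(im,cv2.COLOR_RGB2HSV)
    bl=np.zeros(im.shape[:2],np.uint8); bl[y-3:y+h+3,x-3:x+w+3]=((hsv[...,0]>100)&(hsv[...,0]<130)&(hsv[...,1]>110))[y-3:y+h+3,x-3:x+w+3]
    c=big(bl)[0]; P=plane(d,c,0.046,s)[:,:2]; print(nm,"body",cv2.minAreaRect((P*1000).astype(np.float32)))
    f=np.zeros_like(bl); cv2.drawContours(f,[c],-1,1,-1); inner=(f>0)&(bl==0)
    inner=cv2.morphologyEx(inner.astype(np.uint8),cv2.MORPH_CLOSE,np.ones((5,5)))
    c=big(inner)[0]; P=plane(d,c,0.046,s)[:,:2]; print(nm,"plate",cv2.minAreaRect((P*1000).astype(np.float32)))
    orr=((hsv[...,0]<18)&(hsv[...,1]>130)).astype(np.uint8); m=np.zeros_like(orr); m[y:y+h,x:x+w]=orr[y:y+h,x:x+w]
    c=big(m)[0]; print("or",cv2.boundingRect(c))
cv2.imwrite("pics/w1c.png",cv2.resize(im1[25:145,220:375,::-1],None,fx=5,fy=5,interpolation=cv2.INTER_CUBIC))
E
```

```text
w1 body ((533.2736206054688, 149.01922607421875), (87.61006927490234, 122.3301010131836), 66.3765640258789)
w1 plate ((532.001708984375, 149.82012939453125), (52.375831604003906, 86.5399169921875), 65.89411926269531)
or (246, 70, 17, 29)
w2 body ((534.5215454101562, 152.71438598632812), (90.96890258789062, 121.63874053955078), 65.8732681274414)
w2 plate ((525.88525390625, 153.08299255371094), (53.58385467529297, 99.73371124267578), 65.87191009521484)
or (255, 181, 16, 28)
top0 body ((530.6573486328125, 146.8574981689453), (91.87439727783203, 121.88031768798828), 66.2809829711914)
top0 plate ((530.7529907226562, 149.61074829101562), (53.71171569824219, 87.36802673339844), 66.13662719726562)
or (192, 214, 11, 9)
```

View pics/w1c.png

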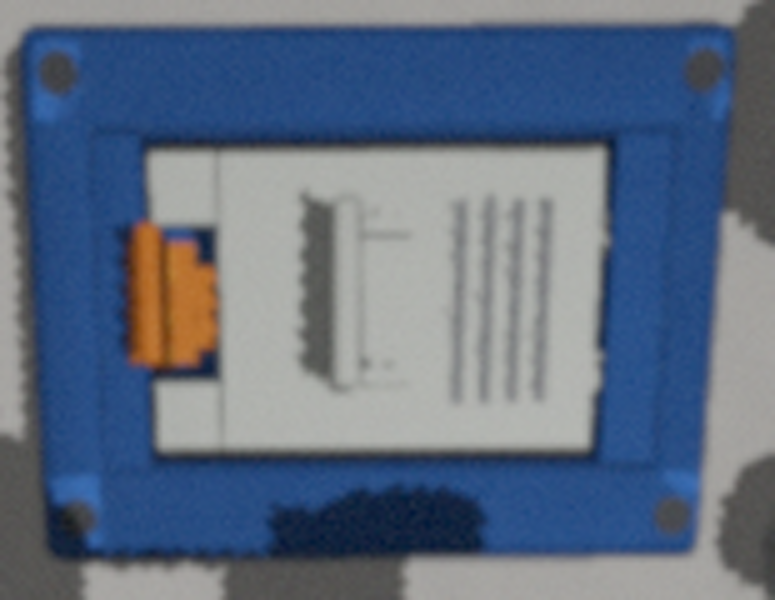

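```bash
python3 - <<'E'
from h import *
K=imaging.snapshot("wrist")
s1=dict(tool_pos=[0.47714705,0.06258368,0.20472615],eef_rot=[0.38485803,-0.5931345,0.59328845,-0.3848176])
u=lambda a:np.array(a,float)/5+[220-.4,25-.4]
op=plane(K,u([(146,145),(612,143),(597,455),(155,455)]),.046,s1)*1000
sc=plane(K,u([(57,73),(705,68),(672,517),(78,518)]),.046,s1)*1000
for n,P in(("op",op),("sc",sc)):
    ax=(P[1]+P[2]-P[0]-P[3])[:2]/2; print(n,P.mean(0),np.linalg.norm(ax),np.linalg.norm((P[0]+P[1]-P[2]-P[3])/2),np.degrees(np.arctan2(ax[1],ax[0])))
c=op.mean(0); y=np.radians(-24.0); R=np.array([[np.cos(y),np.sin(y)],[-np.sin(y),np.cos(y)]])
for n,p in(("tab",[(127,225),(128,365)]),("tabin",[(163,225),(163,370)]),("ribL",[(336,205),(334,380)]),("rib",[(362,205),(359,385)])):
    P=plane(K,u(p),.068,s1)*1000; print(n,(R@(P-c)[:,:2].T).T)
E
```

```text
op [533.76823763 149.05625176  46.        ] 81.27623786202855 51.705369676860194 -23.995875604147326
sc [533.87084063 149.13325837  46.        ] 111.05105808468662 74.23854804625327 -23.862735762006828
tab [[-42.2503573   10.49308756]
 [-42.83724189 -10.9656381 ]]
tabin [[-36.37696666  10.478731  ]
 [-36.99425236 -11.76701292]]
ribL [[ -8.18024544  13.39111834]
 [ -8.30556673 -13.4075712 ]]
rib [[ -3.95532558  13.38291941]
 [ -4.09526136 -14.20790148]]
```

```bash
python3 - <<'E'
from h import *
K=imaging.snapshot("wrist"); s=get_state()
u=lambda a:np.array(a,float)/2.3+[130-.3,40-.3]
op=plane(K,u([(294,288),(488,288),(483,405),(296,403)]),.046,s)*1000
P=op; ax=(P[1]+P[2]-P[0]-P[3])[:2]/2; print(P.mean(0),np.linalg.norm(ax),np.linalg.norm((P[0]+P[1]-P[2]-P[3])/2),np.degrees(np.arctan2(ax[1],ax[0])))
sc=plane(K,u([(258,265),(524,262),(512,428),(265,429)]),.046,s)*1000;P=sc
ax=(P[1]+P[2]-P[0]-P[3])[:2]/2; print(P.mean(0),np.linalg.norm(ax),np.degrees(np.arctan2(ax[1],ax[0])))
c=np.array([533.8,149.1,0]); yw=np.radians(-24)
R=np.array([[np.cos(yw),np.sin(yw)],[-np.sin(yw),np.cos(yw)]])
for n,p in(("tab",[(286,330),(290,386)]),("rib",[(383,318),(384,390)])):
    P=plane(K,u(p),.068,s)*1000; print(n,(R@(P-c)[:,:2].T).T)
Rt=Rn.from_quat(s["eef_rot"]).as_matrix(); print(Rt.round(3),s["tool_pos"])
tgt=np.r_[c[:2]+R.T@[-22,0],70]/1000
print(tgt, Rt.T@(tgt-s["tool_pos"])/0.02, np.degrees(np.arctan2(Rt[1,2],Rt[0,2])))
E
```

```text
[534.64363369 150.99348601  46.        ] 82.53096258241082 51.873803542195745 -24.410746485778184
[534.12594112 150.4392251   46.        ] 111.08282200498675 -23.637660236187802
tab [[-43.22004957  15.15991115]
 [-42.191475    -8.23386941]]
rib [[ -4.77152976  19.9568946 ]
 [ -3.82092749 -10.00779175]]
[[-0.407  0.     0.913]
 [-0.913 -0.    -0.407]
 [ 0.    -1.     0.   ]] [0.51231729 0.15598973 0.20474843]
[0.513702   0.15804821 0.07      ] [-0.12345411  6.73740086  0.02064825] -24.035754152158553
```

Emit:
send_rows --motion '[[[0,0,0,-0.15,1,0,-0.3],[0,0,0,0,1,0,-0.3],[0,0,0,0,1,0,-0.3],[0,0,0,0,1,0,-0.3],[0,0,0,0,1,0,-0.3]]]' --force 4

```text
clock: 5.55
tool_pos: [0.5137, 0.1591, 0.1039]
eef_rot: [0.385, -0.593, 0.593, -0.385]
contact_force: [-1.0, -1.1, 0.6]
opening: 0.657
```

Emit:
send_rows --motion '[[[0,0,0,0,0.5,0,-0.3],[0,0,0,0,0.4,0,-0.3],[0,0,0,0,0,0,-0.3],[0,0,0,0,0,0,-0.3],[0,0,0,0,0,0,-0.3]]]'

```text
clock: 5.97
tool_pos: [0.5142, 0.1593, 0.0876]
eef_rot: [0.384, -0.593, 0.593, -0.386]
contact_force: [-0.3, -0.2, -0.7]
opening: 0.65
```

```bash
python3 - <<'E'
from h import *
s=get_state(); d=imaging.snapshot("wrist"); im=d["img"]
cv2.imwrite("pics/w3.png",im[:,:,::-1]); print(s["clock"],s["tool_pos"],s["opening"],s["contact_force"])
t=imaging.snapshot("side"); cv2.imwrite("pics/s3.png",cv2.resize(t["img"][140:250,190:350,::-1],None,fx=5,fy=5,interpolation=cv2.INTER_CUBIC))
E
```

```text
5.9667 [0.51419642 0.15933571 0.08755699] 0.6500316558765576 [-0.27749727 -0.15230564 -0.65040376]
```

View pics/w3.png

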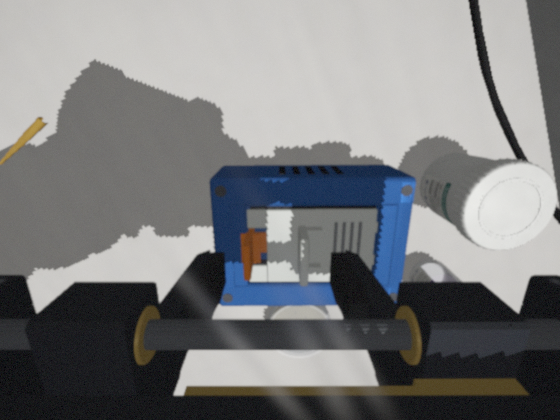

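View pics/s3.png

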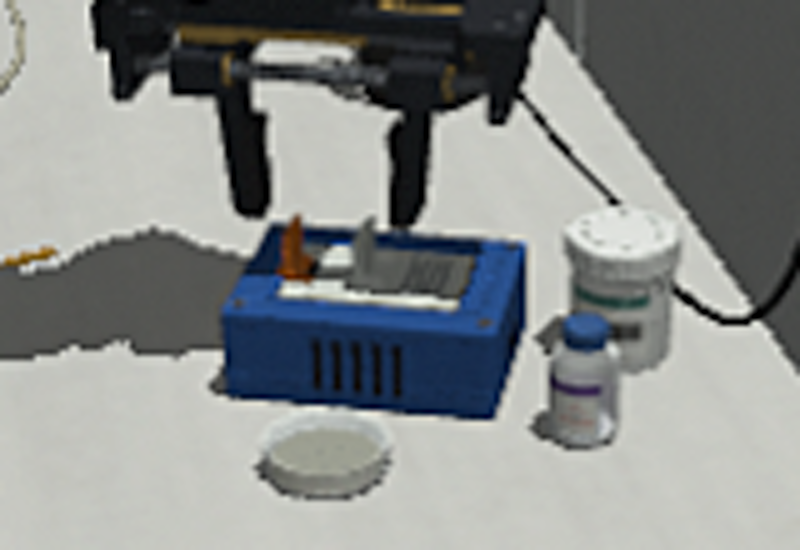

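Both fingers straddle tab and rib: tab outer edge at col 241, rib at col 309, finger tips at 224 and 331. I check the centring in the tool frame.

```bash
python3 - <<'E'
from h import *
s=get_state(); d=imaging.snapshot("wrist"); im=d["img"]
cv2.imwrite("pics/w3c.png",cv2.resize(im[150:310,200:420,::-1],None,fx=3.6,fy=3.6,interpolation=cv2.INTER_CUBIC))
Rt=Rn.from_quat(s["eef_rot"]).as_matrix()
P=plane(d,[(241,232),(242,280),(309,230),(309,286)],.068,s); print(((P-s["tool_pos"])@Rt*1000).round(1))
E
```

```text
[[-18.2  19.7 -19.2]
 [ 11.5  19.6 -19.8]
 [-19.4  19.7  17.7]
 [ 15.6  19.7  18.8]]
```

View pics/w3c.png

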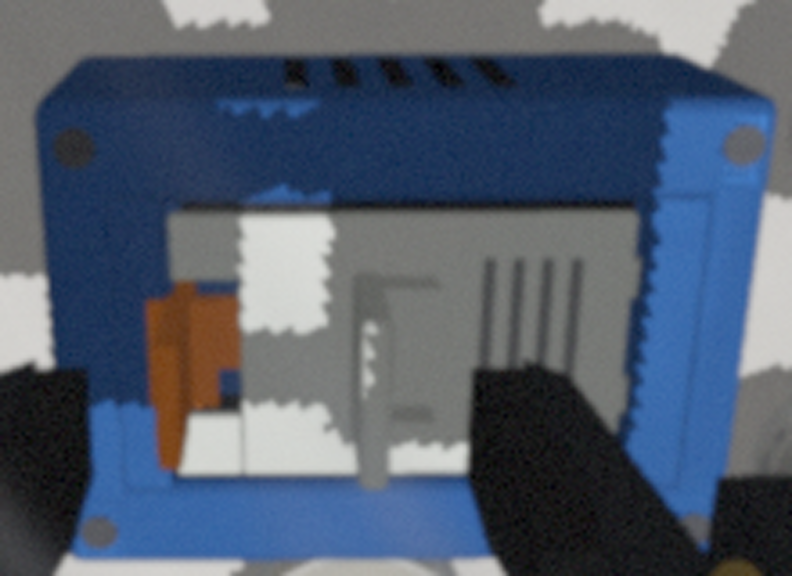

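Emit:
send_rows --motion '[[[0,0,0,0,0.4,0.06,-0.3],[0,0,0,0,0.4,0,-0.3],[0,0,0,0,0.4,0,-0.3],[0,0,0,0,0,0,-0.3],[0,0,0,0,0,0,-0.3]]]' --force 4

```text
clock: 6.53
tool_pos: [0.5141, 0.1584, 0.0618]
eef_rot: [-0.386, 0.593, -0.593, 0.384]
contact_force: [-0.9, 0.4, -0.0]
opening: 0.652
```

Emit:
send_rows --motion '[[[0,0,0,0,0,0,0],[0,0,0,0,0,0,0.1],[0,0,0,0,0,0,0.2],[0,0,0,0,0,0,0.3],[0,0,0,0,0,0,0.3]]]'

```text
clock: 6.95
tool_pos: [0.5148, 0.1587, 0.0629]
eef_rot: [0.385, -0.593, 0.593, -0.385]
contact_force: [-0.0, 0.2, 1.3]
opening: 0.415
```

Emit:
send_rows --motion '[[[0,0,0,0,0,0,0.4],[0,0,0,0,0,0,0.4],[0,0,0,0,0,0,0.4],[0,0,0,0,0,0,0.4],[0,0,0,0,0,0,0.4]]]'

```text
clock: 7.37
tool_pos: [0.5148, 0.1587, 0.0629]
eef_rot: [0.385, -0.593, 0.593, -0.385]
contact_force: [0.1, 0.1, 2.5]
opening: 0.412
```

Emit:
send_rows --motion '[[[0,0,0,0,0,0,0.6],[0,0,0,0,0,0,0.6],[0,0,0,0,0,0,0.6],[0,0,0,0,0,0,0.6],[0,0,0,0,0,0,0.6]]]' --force 10

```text
clock: 7.78
tool_pos: [0.5151, 0.1586, 0.0629]
eef_rot: [0.385, -0.593, 0.593, -0.385]
contact_force: [1.0, 0.4, 5.9]
opening: 0.392
```

Emit:
send_rows --motion '[[[0,0,0,0,0,0,0.6],[0,0,0,0,0,0,0.6],[0,0,0,0,0,0,0.6],[0,0,0,0,0,0,0.6],[0,0,0,0,0,0,0.6]]]' --force 16

```text
clock: 8.2
tool_pos: [0.5155, 0.1585, 0.063]
eef_rot: [0.384, -0.593, 0.593, -0.385]
contact_force: [1.5, -0.6, 5.5]
opening: 0.366
```

Emit:
send_rows --motion '[[[0,0,0,0,0,0,0.6],[0,0,0,0,0,0,0.6],[0,0,0,0,0,0,0.6],[0,0,0,0,0,0,0.6],[0,0,0,0,0,0,0.6]]]' --force 21

```text
clock: 8.62
tool_pos: [0.5154, 0.1586, 0.063]
eef_rot: [0.385, -0.593, 0.593, -0.385]
contact_force: [1.8, -1.3, 6.1]
opening: 0.36
```

```bash
python3 - <<'E'
from h import *
s=get_state(); d=imaging.snapshot("wrist"); im=d["img"]
cv2.imwrite("pics/w4.png",cv2.resize(im[130:350,150:450,::-1],None,fx=2.6,fy=2.6)); print(s)
E
```

```text
{'clock': 8.6167, 'q': array([-0.27121089,  0.88501925, -0.18966283,  1.95385867,  0.45117648,
        0.3422132 , -1.23948819]), 'qd': array([ 0.00106366,  0.00174153, -0.00082933, -0.000943  ,  0.00097113,
        0.00032943,  0.00042919]), 'joint_torque': array([-6.61932472e-01, -4.79489529e+01, -1.76726293e+00, -4.71374944e+00,
       -1.73009955e-01,  6.47209841e-02, -3.57307610e-03]), 'tool_pos': array([0.51538222, 0.15856484, 0.06302018]), 'eef_rot': array([ 0.3845417 , -0.59288397,  0.59334758, -0.38542824]), 'contact_force': array([ 1.79407873, -1.2526841 ,  6.1187248 ]), 'moment': array([-0.15634793, -0.30104983,  0.00563164]), 'opening': 0.359668279593934}
```

View pics/w4.png

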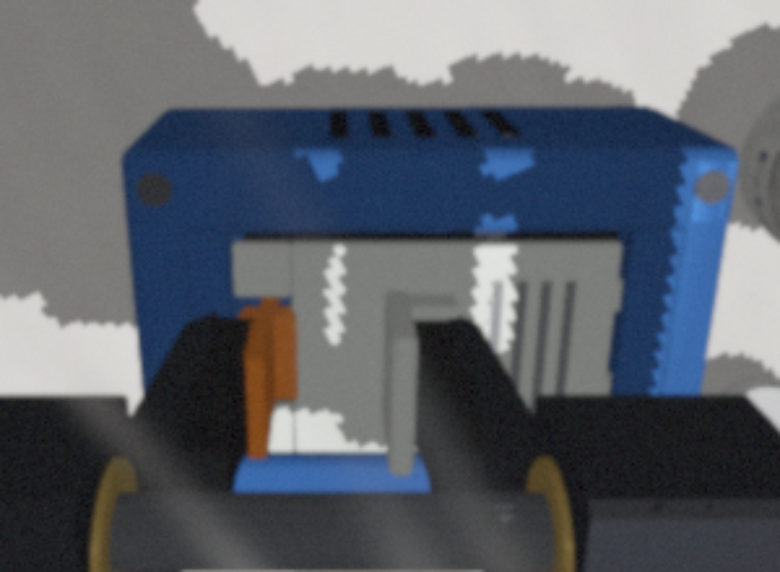

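Emit:
send_rows --motion '[[[-0.11,0,0,0,-0.027,0.009,0.6],[-0.11,0,0,0,-0.027,0.009,0.6],[-0.11,0,0,0,-0.027,0.009,0.6],[-0.11,0,0,0,-0.027,0.009,0.6],[0,0,0,0,0,0,0.6]]]'

```text
clock: 9.08
tool_pos: [0.5152, 0.1578, 0.0645]
eef_rot: [-0.392, 0.604, -0.582, 0.377]
contact_force: [0.8, -0.5, -0.9]
opening: 0.362
```

```bash
python3 - <<'E'
from h import *
s=get_state(); print(s["clock"],s["tool_pos"],s["contact_force"],s["moment"],s["opening"])
R=Rn.from_quat(s["eef_rot"]).as_matrix(); print("tilt",np.degrees(np.arcsin(-R[2,2])), "rib-pivot", s["tool_pos"]+R@[0,.02,.0608])
E
```

```text
9.0833 [0.51515741 0.15778152 0.06453513] [ 0.77359676 -0.46205396 -0.87407808] [-0.02567848 -0.11186811 -0.0287264 ] 0.3620917314783876
tilt 2.102797800969665 rib-pivot [0.56995639 0.13328463 0.0423177 ]
```

Emit:
send_rows --motion '[[[-0.23,0,0,0,-0.056,0.018,0.6],[-0.23,0,0,0,-0.056,0.018,0.6],[-0.23,0,0,0,-0.056,0.018,0.6],[0,0,0,0,0,0,0.6],[0,0,0,0,0,0,0.6]]]'

```text
clock: 9.5
tool_pos: [0.516, 0.1575, 0.0679]
eef_rot: [-0.402, 0.619, -0.566, 0.367]
contact_force: [0.5, -0.2, -1.3]
opening: 0.364
```

```bash
python3 - <<'E'
from h import *
s=get_state(); print(s["clock"],s["tool_pos"],s["contact_force"],s["moment"],s["opening"])
R=Rn.from_quat(s["eef_rot"]).as_matrix(); print("tilt",np.degrees(np.arcsin(-R[2,2])), "rib-pivot", s["tool_pos"]+R@[0,.02,.0608])
t=imaging.snapshot("side"); cv2.imwrite("pics/s5.png",cv2.resize(t["img"][140:250,190:350,::-1],None,fx=5,fy=5,interpolation=cv2.INTER_CUBIC))
E
```

```text
9.5 [0.51601263 0.15753918 0.06787403] [ 0.47258349 -0.15224883 -1.33795951] [-0.05926071 -0.10893538  0.01022863] 0.36390779323277395
tilt 5.223131857301661 rib-pivot [0.56964009 0.13360304 0.04242218]
```

View pics/s5.png

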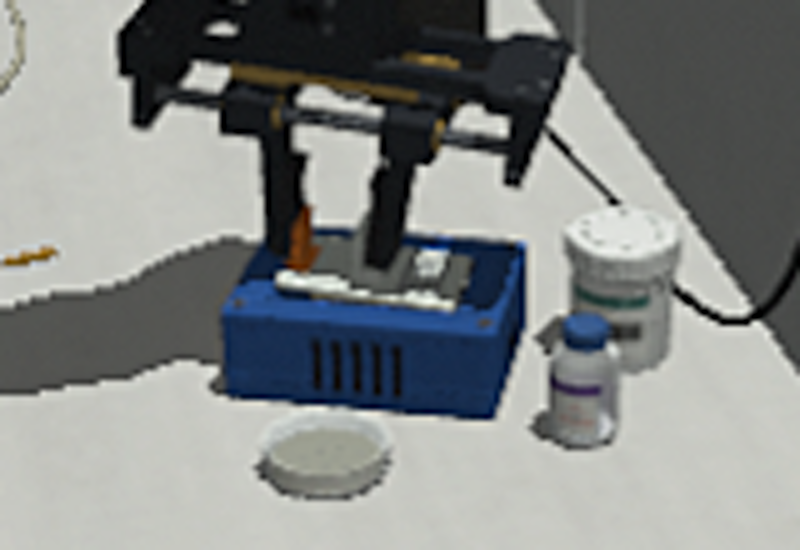

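The cover is tipping, with the tab end up and the forces near 1 N. I continue to about 10.5°.

Emit:
send_rows --motion '[[[-0.23,0,0,0,-0.056,0.018,0.6],[-0.23,0,0,0,-0.056,0.018,0.6],[-0.23,0,0,0,-0.056,0.018,0.6],[-0.23,0,0,0,-0.056,0.018,0.6],[-0.23,0,0,0,-0.056,0.018,0.6]]]'

```text
clock: 9.97
tool_pos: [0.5181, 0.157, 0.0734]
eef_rot: [-0.419, 0.645, -0.536, 0.348]
contact_force: [0.1, -0.5, -2.3]
opening: 0.359
```

Emit:
send_rows --motion '[[[0,0,0,0,0,0,0.6],[0,0,0,0,0,0,0.6],[0,0,0,0,0,0,0.6],[0,0,0,0,0,0,0.6],[0,0,0,0,0,0,0.6]]]'

```text
clock: 10.38
tool_pos: [0.5184, 0.1571, 0.0735]
eef_rot: [-0.419, 0.644, -0.536, 0.349]
contact_force: [-0.6, -1.3, -1.4]
opening: 0.36
```

```bash
python3 - <<'E'
from h import *
s=get_state(); print(s["clock"],s["tool_pos"],s["contact_force"],s["moment"],s["opening"])
R=Rn.from_quat(s["eef_rot"]).as_matrix(); print("tilt",np.degrees(np.arcsin(-R[2,2])), "rib-pivot", s["tool_pos"]+R@[0,.02,.0608])
L=np.array([np.cos(np.radians(-24)),np.sin(np.radians(-24)),0]); print("-x dir in tool, per 1mm:",R.T@-L, "up", R.T@[0,0,1])
d=imaging.snapshot("wrist");cv2.imwrite("pics/w6.png",cv2.resize(d["img"][130:350,150:450,::-1],None,fx=2.6,fy=2.6))
t=imaging.snapshot("side"); cv2.imwrite("pics/s6.png",cv2.resize(t["img"][140:250,190:350,::-1],None,fx=5,fy=5,interpolation=cv2.INTER_CUBIC))
E
```

```text
10.3833 [0.51836061 0.15709169 0.07349596] [-0.63489822 -1.34108859 -1.37475589] [-0.11258048 -0.22750849  0.0286583 ] 0.35972271961346336
tilt 10.447698313631888 rib-pivot [0.56968491 0.13428052 0.0428022 ]
-x dir in tool, per 1mm: [-8.19996035e-04  1.81337594e-01 -9.83420563e-01] up [ 3.13513813e-04 -9.83420799e-01 -1.81337899e-01]
```

View pics/w6.png

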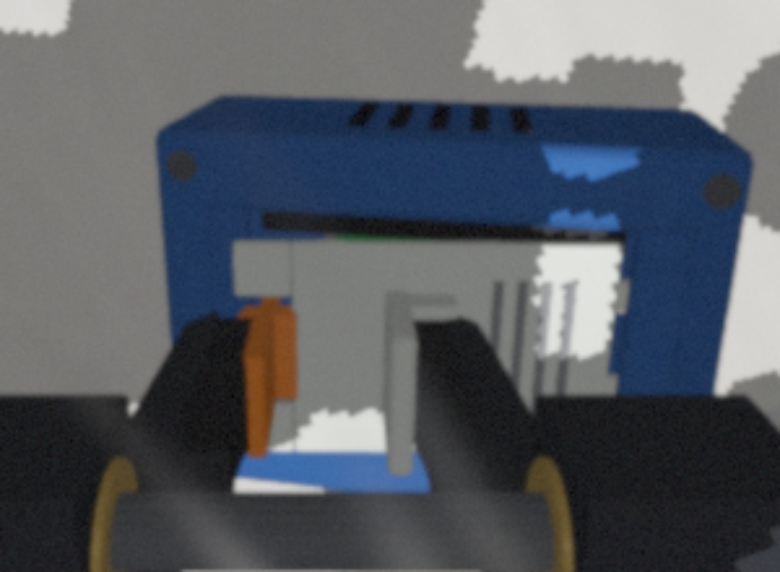

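View pics/s6.png

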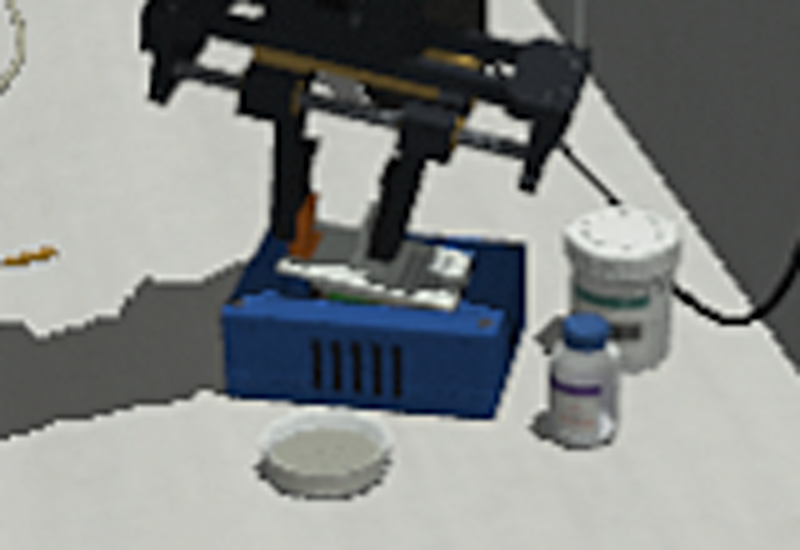

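The cover is tipped 10.4°, rigid in the grip, and the forces are low. I draw it towards -x in 1 mm steps.

Emit:
send_rows --motion '[[[0,0,0,0,0.009,-0.05,0.6],[0,0,0,0,0.009,-0.05,0.6],[0,0,0,0,0.009,-0.05,0.6],[0,0,0,0,0,0,0.6],[0,0,0,0,0,0,0.6]]]'

```text
clock: 10.9
tool_pos: [0.5159, 0.1581, 0.0735]
eef_rot: [-0.419, 0.645, -0.537, 0.348]
contact_force: [0.0, 0.4, -1.0]
opening: 0.362
```

```bash
python3 - <<'E'
from h import *
s=get_state(); print(s["clock"],s["tool_pos"],s["contact_force"],s["moment"],s["opening"])
E
```

```text
10.9 [0.51588697 0.15807138 0.07349501] [ 0.03556356  0.37937747 -1.01667395] [-0.19307621 -0.23412477  0.04739346] 0.3620545467843407
```

Free so far. I continue to about 9 mm.

Emit:
send_rows --motion '[[[0,0,0,0,0.009,-0.05,0.6],[0,0,0,0,0.009,-0.05,0.6],[0,0,0,0,0.009,-0.05,0.6],[0,0,0,0,0,0,0.6],[0,0,0,0,0,0,0.6]]]'

```text
clock: 11.32
tool_pos: [0.5131, 0.1593, 0.0735]
eef_rot: [-0.419, 0.645, -0.537, 0.348]
contact_force: [-0.8, -0.5, -1.0]
opening: 0.359
```

Emit:
send_rows --motion '[[[0,0,0,0,0.009,-0.05,0.6],[0,0,0,0,0.009,-0.05,0.6],[0,0,0,0,0.009,-0.05,0.6],[0,0,0,0,0,0,0.6],[0,0,0,0,0,0,0.6]]]'

```text
clock: 11.73
tool_pos: [0.5103, 0.1606, 0.0735]
eef_rot: [-0.419, 0.645, -0.537, 0.348]
contact_force: [0.2, 0.1, -0.7]
opening: 0.359
```

```bash
python3 - <<'E'
from h import *
s=get_state(); print(s["clock"],s["tool_pos"],s["contact_force"],s["moment"],s["opening"])
d=imaging.snapshot("wrist");cv2.imwrite("pics/w7.png",cv2.resize(d["img"][130:350,150:450,::-1],None,fx=2.6,fy=2.6))
E
```

```text
11.7333 [0.51032679 0.16055213 0.07351712] [ 0.17293697  0.06591666 -0.70031019] [-0.1019195  -0.23799216 -0.00609849] 0.35935403753189726
```

View pics/w7.png

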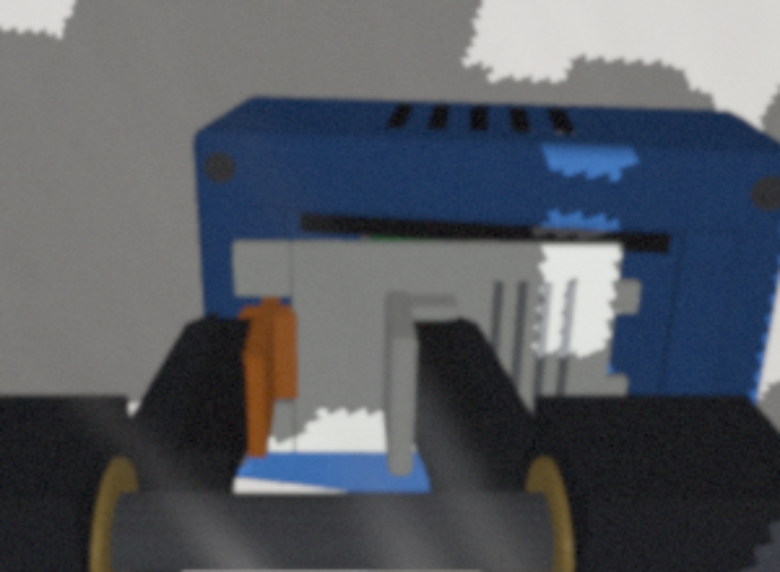

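The lugs are now fully visible at (628,295), clear of the lip. I lift.

Emit:
send_rows --motion '[[[0,0,0,0,-0.1,-0.02,0.6],[0,0,0,0,-0.1,-0.02,0.6],[0,0,0,0,-0.15,-0.03,0.6],[0,0,0,0,-0.15,-0.03,0.6],[0,0,0,0,-0.15,-0.03,0.6]]]'

```text
clock: 12.2
tool_pos: [0.5103, 0.1606, 0.0872]
eef_rot: [-0.418, 0.645, -0.537, 0.348]
contact_force: [0.9, 0.1, -1.2]
opening: 0.363
```

Emit:
send_rows --motion '[[[0,0,0,0,-0.4,-0.07,0.6],[0,0,0,0,-0.5,-0.09,0.6],[0,0,0,0,-0.5,-0.09,0.6],[0,0,0,0,-0.5,-0.09,0.6],[0,0,0,0,-0.5,-0.09,0.6]]]'

```text
clock: 12.62
tool_pos: [0.5106, 0.1606, 0.137]
eef_rot: [-0.418, 0.645, -0.537, 0.349]
contact_force: [-0.0, 1.0, -0.7]
opening: 0.358
```

Emit:
send_rows --motion '[[[0,0,0,0,-0.5,-0.09,0.6],[0,0,0,0,-0.5,-0.09,0.6],[0,0,0,0,-0.5,-0.09,0.6],[0,0,0,0,-0.5,-0.09,0.6],[0,0,0,0,-0.3,-0.06,0.6]]]'

```text
clock: 13.03
tool_pos: [0.5109, 0.1607, 0.1838]
eef_rot: [-0.418, 0.644, -0.537, 0.349]
contact_force: [0.7, 0.4, -0.6]
opening: 0.361
```

```bash
python3 - <<'E'
from h import *
s=get_state(); print(s["clock"],s["tool_pos"],s["contact_force"],s["moment"],s["opening"])
d=imaging.snapshot("wrist");cv2.imwrite("pics/w8.png",d["img"][:,:,::-1])
t=imaging.snapshot("side"); cv2.imwrite("pics/s8.png",cv2.resize(t["img"][100:250,190:350,::-1],None,fx=4,fy=4,interpolation=cv2.INTER_CUBIC))
t=imaging.snapshot("top");im=cv2.imread("pics/top0.png")[:,:,::-1].copy()
ye=cv2.cvtColor(im,cv2.COLOR_RGB2HSV); m=(ye[...,0]>20)&(ye[...,0]<35)&(ye[...,1]>120)
c=big(m)[0]; P=plane(t,c,0.007)[:,:2]*1000; print(cv2.boxPoints(cv2.minAreaRect(P.astype(np.float32))))
E
```

```text
13.0333 [0.51094608 0.16065605 0.18377611] [ 0.713681    0.36670977 -0.64956682] [-0.09405808 -0.25194484  0.04371793] 0.36147705124996926
[[ 354.9902  -142.7498 ]
 [ 390.869   -283.4311 ]
 [ 591.81274 -232.18324]
 [ 555.93396  -91.50195]]
```

View pics/s8.png

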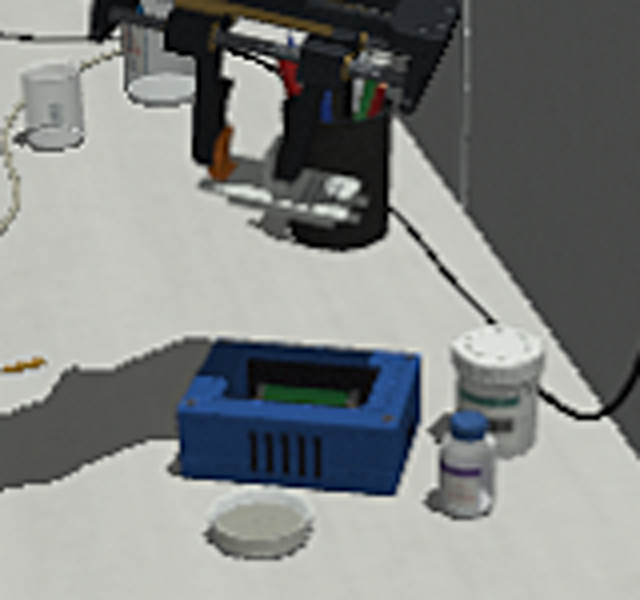

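View pics/w8.png

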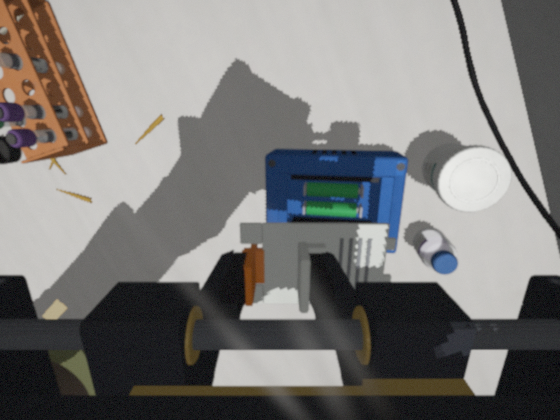

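The cover is held clear and the logger opening is empty. I level it, then move over the notebook.

Emit:
send_rows --motion '[[[0.4,0,0,0,0,0,0.6],[0.5,0,0,0,0,0,0.6],[0.5,0,0,0,0,0,0.6],[0.5,0,0,0,0,0,0.6],[0.38,0,0,0,0,0,0.6]]]'

```text
clock: 13.6
tool_pos: [0.5097, 0.1605, 0.1817]
eef_rot: [0.385, -0.593, 0.593, -0.385]
contact_force: [-0.4, 1.0, -0.8]
opening: 0.359
```

Emit:
send_rows --motion '[[[0,0,0,0.3,0,0.1,0.6],[0,0,0,0.6,0,0.2,0.6],[0,0,0,0.9,0,0.25,0.6],[0,0,0,0.9,0,0.25,0.6],[0,0,0,0.9,0,0.25,0.6]]]'

```text
clock: 14.02
tool_pos: [0.5002, 0.0833, 0.1818]
eef_rot: [-0.385, 0.593, -0.593, 0.384]
contact_force: [0.3, -0.7, -1.2]
opening: 0.358
```

Emit:
send_rows --motion '[[[0,0,0,0.9,0,0.25,0.6],[0,0,0,0.9,0,0.25,0.6],[0,0,0,0.9,0,0.25,0.6],[0,0,0,0.9,0,0.25,0.6],[0,0,0,0.9,0,0.25,0.6]]]'

```text
clock: 14.43
tool_pos: [0.4861, -0.0093, 0.1819]
eef_rot: [-0.385, 0.594, -0.593, 0.384]
contact_force: [0.3, 0.1, -1.0]
opening: 0.358
```

Emit:
send_rows --motion '[[[0,0,0,0.9,0,0.25,0.6],[0,0,0,0.9,0,0.25,0.6],[0,0,0,0.9,0,0.25,0.6],[0,0,0,0.9,0,0.25,0.6],[0,0,0,0.9,0,0.25,0.6]]]'

```text
clock: 14.85
tool_pos: [0.4719, -0.1016, 0.1819]
eef_rot: [-0.385, 0.594, -0.593, 0.384]
contact_force: [-0.6, 0.5, -0.5]
opening: 0.358
```

Emit:
send_rows --motion '[[[0,0,0,0.9,0,0.25,0.6],[0,0,0,0.9,0,0.25,0.6],[0,0,0,0.5,0,0.1,0.6],[0,0,0,0.2,0,0,0.6],[0,0,0,0,0,0,0.6]]]'

```text
clock: 15.27
tool_pos: [0.4626, -0.1507, 0.182]
eef_rot: [-0.385, 0.594, -0.593, 0.384]
contact_force: [-0.6, 0.6, -0.6]
opening: 0.358
```

```bash
python3 - <<'E'
from h import *
s=get_state(); print(s["clock"],s["tool_pos"],s["contact_force"],s["moment"],s["opening"])
R=Rn.from_quat(s["eef_rot"]).as_matrix(); print("tilt",np.degrees(np.arcsin(-R[2,2])),R.round(3).tolist()); print("cover centre",s["tool_pos"]+R@[0,.0185,.0193])
d=imaging.snapshot("wrist");cv2.imwrite("pics/w9.png",d["img"][:,:,::-1])
t=imaging.snapshot("side"); cv2.imwrite("pics/s9.png",t["img"][:,:,::-1])
E
```

```text
15.2667 [ 0.46261122 -0.15069124  0.18201833] [-0.60382957  0.6289071  -0.56511835] [-0.05123029 -0.00688057  0.04574944] 0.3583592906080975
tilt 0.05580339203653132 [[-0.41, -0.001, 0.912], [-0.912, -0.0, -0.41], [0.001, -1.0, -0.001]]
cover centre [ 0.48019763 -0.15859772  0.16349955]
```

View pics/s9.png

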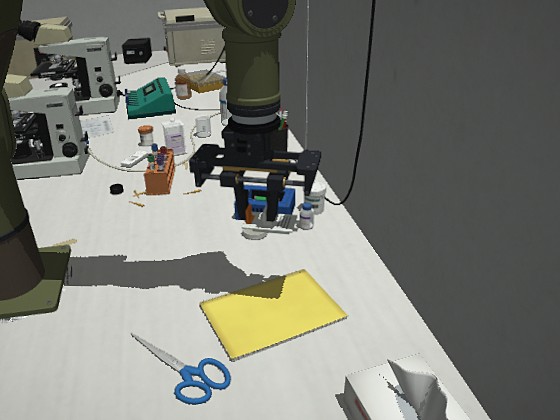

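View pics/w9.png

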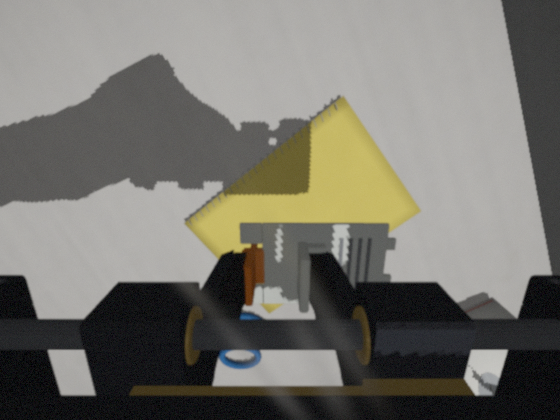

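Emit:
send_rows --motion '[[[0,0,0,0.3,0.5,0.1,0.6],[0,0,0,0.5,1,0.1,0.6],[0,0,0,0.5,1,0.1,0.6],[0,0,0,0.3,1,0,0.6],[0,0,0,0,1,0,0.6]]]'

```text
clock: 15.78
tool_pos: [0.4553, -0.1819, 0.0909]
eef_rot: [0.385, -0.593, 0.593, -0.385]
contact_force: [0.7, -0.9, -0.6]
opening: 0.36
```

Emit:
send_rows --motion '[[[0,0,0,0,1,0,0.6],[0,0,0,0,0.8,0,0.6],[0,0,0,0,0.5,0,0.6],[0,0,0,0,0.2,0,0.6],[0,0,0,0,0,0,0.6]]]'

```text
clock: 16.2
tool_pos: [0.4556, -0.1799, 0.0411]
eef_rot: [-0.386, 0.593, -0.592, 0.385]
contact_force: [-0.2, -0.3, -1.1]
opening: 0.362
```

```bash
python3 - <<'E'
from h import *
s=get_state(); print(s["clock"],s["tool_pos"],s["contact_force"],s["moment"],s["opening"])
R=Rn.from_quat(s["eef_rot"]).as_matrix(); print("tilt",np.degrees(np.arcsin(-R[2,2]))); print("cover centre",s["tool_pos"]+R@[0,.0185,.0193])
t=imaging.snapshot("side"); cv2.imwrite("pics/s10.png",cv2.resize(t["img"][190:370,170:370,::-1],None,fx=3.3,fy=3.3,interpolation=cv2.INTER_CUBIC))
E
```

```text
16.2 [ 0.45564632 -0.17991773  0.04113381] [-0.24190434 -0.2662705  -1.0523562 ] [-0.05085732 -0.03076866  0.01918967] 0.3617688912289844
tilt 0.1135733015664094
cover centre [ 0.47325736 -0.18772323  0.02259559]
```

View pics/s10.png

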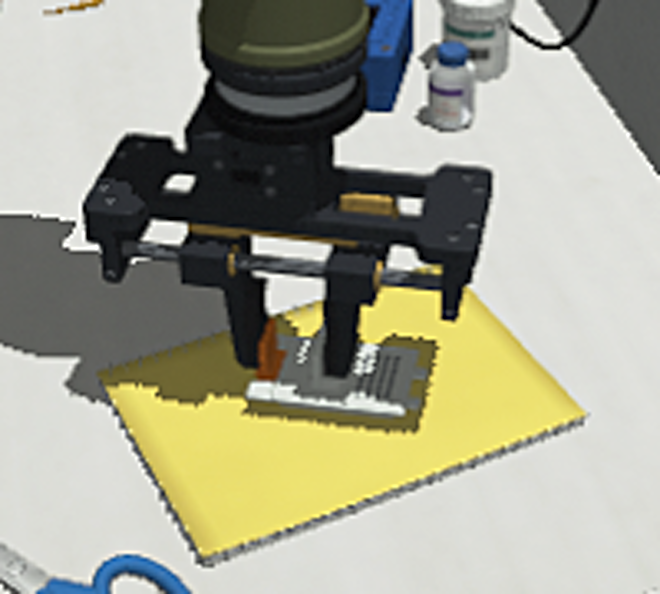

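Emit:
send_rows --motion '[[[0,0,0,0,0.08,0,0.6],[0,0,0,0,0.08,0,0.6],[0,0,0,0,0.08,0,0.6],[0,0,0,0,0,0,0.6],[0,0,0,0,0,0,0.6]]]'

```text
clock: 16.67
tool_pos: [0.4561, -0.181, 0.0377]
eef_rot: [0.385, -0.593, 0.593, -0.385]
contact_force: [-0.8, -0.6, 0.1]
opening: 0.363
```

Emit:
send_rows --motion '[[[0,0,0,0,0.04,0,0.6],[0,0,0,0,0.03,0,0.6],[0,0,0,0,0,0,0.6],[0,0,0,0,0,0,0.6],[0,0,0,0,0,0,0.6]]]'

```text
clock: 17.08
tool_pos: [0.456, -0.1809, 0.0361]
eef_rot: [0.385, -0.593, 0.593, -0.385]
contact_force: [0.6, 0.2, -0.9]
opening: 0.36
```

Emit:
send_rows --motion '[[[0,0,0,0,0.04,0,0.6],[0,0,0,0,0.03,0,0.6],[0,0,0,0,0,0,0.6],[0,0,0,0,0,0,0.6],[0,0,0,0,0,0,0.6]]]'

```text
clock: 17.5
tool_pos: [0.4559, -0.1808, 0.0347]
eef_rot: [-0.385, 0.593, -0.593, 0.385]
contact_force: [0.1, 0.2, -2.0]
opening: 0.361
```

Emit:
send_rows --motion '[[[0,0,0,0,0.03,0,0.6],[0,0,0,0,0,0,0.6],[0,0,0,0,0,0,0.6],[0,0,0,0,0,0,0.6],[0,0,0,0,0,0,0.6]]]'

```text
clock: 17.92
tool_pos: [0.456, -0.1809, 0.0344]
eef_rot: [0.385, -0.593, 0.593, -0.385]
contact_force: [-0.6, 0.3, 6.4]
opening: 0.363
```

The feet are on the paper (about 6 N up). I ease the grip force and open.

Emit:
send_rows --motion '[[[0,0,0,0,0,0,0.5],[0,0,0,0,0,0,0.4],[0,0,0,0,0,0,0.3],[0,0,0,0,0,0,0.2],[0,0,0,0,0,0,0.1]]]' --force 8

```text
clock: 18.33
tool_pos: [0.4554, -0.1807, 0.0341]
eef_rot: [-0.385, 0.593, -0.593, 0.385]
contact_force: [-0.0, -0.2, -0.1]
opening: 0.441
```

Emit:
send_rows --motion '[[[0,0,0,0,0,0,0],[0,0,0,0,0,0,-0.1],[0,0,0,0,0,0,-0.3],[0,0,0,0,0,0,-0.3],[0,0,0,0,0,0,-0.3]]]'

```text
clock: 18.75
tool_pos: [0.456, -0.1809, 0.034]
eef_rot: [0.385, -0.593, 0.593, -0.385]
contact_force: [-0.0, 0.6, -0.1]
opening: 0.654
```

```bash
python3 - <<'E'
from h import *
s=get_state(); print(s["clock"],s["tool_pos"],s["contact_force"],s["opening"])
d=imaging.snapshot("wrist");cv2.imwrite("pics/w11.png",d["img"][:,:,::-1])
t=imaging.snapshot("side"); cv2.imwrite("pics/s11.png",cv2.resize(t["img"][190:370,170:370,::-1],None,fx=3.3,fy=3.3,interpolation=cv2.INTER_CUBIC))
E
```

```text
18.75 [ 0.45598821 -0.18087979  0.0340045 ] [-0.0400193   0.60509082 -0.05039968] 0.6543077932097221
```

View pics/w11.png

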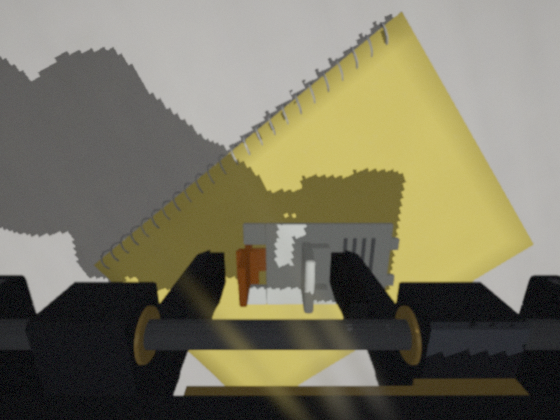

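View pics/s11.png

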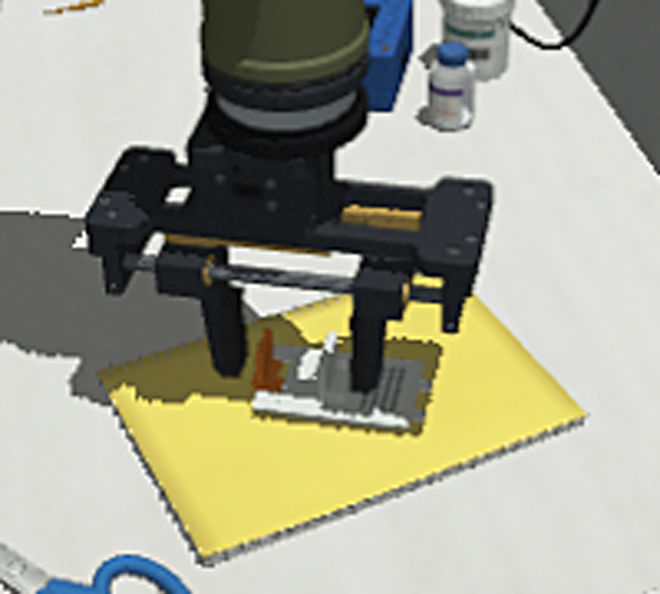

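The cover is on the paper with both fingers clear of tab and rib. I retract straight up.

Emit:
send_rows --motion '[[[0,0,0,0,-0.3,0,-0.3],[0,0,0,0,-0.6,0,-0.3],[0,0,0,0,-1,0,-0.3],[0,0,0,0,-1,0,-0.3],[0,0,0,0,-1,0,-0.3]]]'

```text
clock: 19.27
tool_pos: [0.4556, -0.1809, 0.1133]
eef_rot: [-0.385, 0.593, -0.593, 0.385]
contact_force: [1.0, -0.4, -0.4]
opening: 0.65
```

Emit:
send_rows --motion '[[[0,0,0,0.8,-1,0,-0.3],[0,0,0,0.8,-1,0,-0.3],[0,0,0,0.8,-1,0,-0.3],[0,0,0,0.8,-0.5,0,-0.3],[0,0,0,0,0,0,-0.3]]]'

```text
clock: 19.68
tool_pos: [0.4289, -0.2432, 0.1843]
eef_rot: [0.384, -0.593, 0.596, -0.383]
contact_force: [0.0, -1.0, -0.1]
opening: 0.645
```

Emit:
send_rows --motion '[[[0,0,0,0,0,0,-0.3],[0,0,0,0,0,0,-0.3],[0,0,0,0,0,0,-0.3],[0,0,0,0,0,0,-0.3],[0,0,0,0,0,0,-0.3]]]'

```text
clock: 20.1
tool_pos: [0.4301, -0.2383, 0.1816]
eef_rot: [-0.386, 0.593, -0.592, 0.386]
contact_force: [-1.0, -0.1, 0.2]
opening: 0.655
```

```bash
python3 - <<'E'
from h import *
s=get_state(); print(s["clock"],s["tool_pos"],s["contact_force"],s["opening"])
d=imaging.snapshot("wrist");cv2.imwrite("pics/w12.png",d["img"][:,:,::-1])
t=imaging.snapshot("side"); cv2.imwrite("pics/s12.png",t["img"][:,:,::-1])
t=imaging.snapshot("top"); cv2.imwrite("pics/t12.png",t["img"][:,:,::-1])
E
```

```text
20.1 [ 0.43006791 -0.23827766  0.18156746] [-0.97703721 -0.10873033  0.2403818 ] 0.6551324718658272
```

View pics/w12.png

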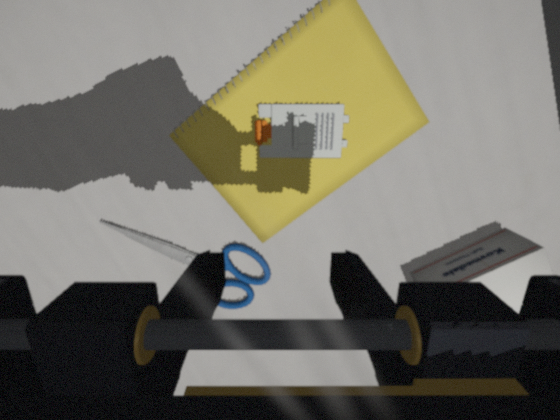

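View pics/s12.png

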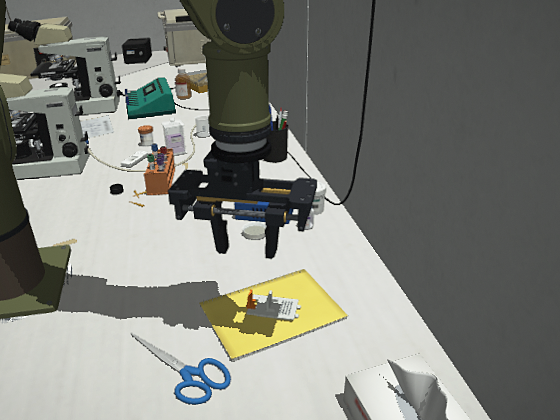

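View pics/t12.png

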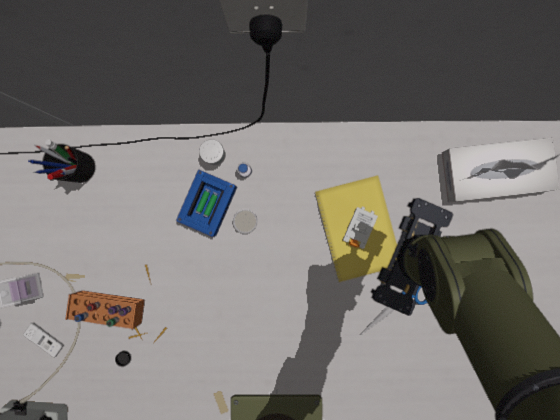

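The cover lies flat at the notebook's centre; jar (211,152), dropper (244,170) and dish (245,222) are at their starting pixels. I hand in.

```bash
python3 -c "
from plant import job
print(job.finish_job())"
```

```text
the job is handed in; nothing more can be done
None
```

The cover is off the logger and lies feet down near the middle of the yellow notebook. The job was handed in at about 20 s of the 54 s allowed; no verdict is reported at hand-in.

- **Removal:** I squeezed the tab with the grip raised in steps from 4 to 21 N, until the opening stopped shrinking at about 32 mm. I then tipped the tab end up 10.4° about the lug line, drew the cover 9 mm towards -x and lifted it out. While tipping and drawing, the wrist force read about 2.5 N or less. Before that, the full squeeze itself showed about 6 N.
- **Placing:** I lowered the cover until the wrist read about 6 N of contact, then eased the grip, opened and moved clear.
- **Last checks:** The pictures show the cover flat on the paper and the fingers clear of it. The jar, dropper bottle and dish are at their starting pixels in the top view.
- **Disagreements and limits:** The top and wrist cameras disagreed by 2 to 5 mm on where the logger stands; I used the wrist view. I did not measure the tab or cover contact forces directly. The cover's final position was judged from the pictures and the last tool pose, not measured afresh.

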